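# Open the guard of the board tester and hold it open

### The arm

A 7-joint arm with a two-finger parallel gripper is mounted at the origin on the work surface. World frame = base frame: x ahead of the robot, y to its left, z up, the work surface at z = 0. Lengths are in m, angles in rad, forces in N, time in s.
With the tool pointing down it reaches from about 0.4 to 0.85 m from the base axis. Payload 4.5 kg.
Tool frame: the origin (TCP) lies at the very end of the fingers, on their centre line; the grasp point (between the pads) lies 19 mm behind it; z points along the fingers, x is the direction in which the jaws open and shut, and the axes are right-handed (so a half turn about z gives the same grasp; the last joint's range is limited). The gripper opens to 88 mm and grips with 3 to 60 N. Pads are 18 mm wide; open, the fingers measure 123 mm over their backs; the gripper's body (75 mm by 187 mm) begins 45 mm behind the grasp point.
Start: joints at [1.367, 0.689, -0.195, 1.565, 0.157, 0.902, -0.215], TCP at [0.147, -0.607, 0.239] pointing down, gripper open.
Joint ranges: [-3.01, 3.01], [-0.46, 2.08], [-1.47, 1.51], [0.13, 2.56], [-1, 4.14], [0.04, 2.09], [-2.66, 2.66]. Speed limits (rad/s): [2.57, 2.57, 3.14, 3.14, 3.14, 3.14, 3.14].

### API

Orientations are given as a unit quaternion [x, y, z, w].
In Python, from plant import * gives the robot as it stands.
- The arm moves only by the tool apply_moves, never from a script. Its argument "series" is a list of rows, each an object of numbers: "x", "y", "z": the shift along the tool's x, y, z in units of 80 cm (1.0 is 80 cm); "wx", "wy", "wz": the turn, a rotation vector about the tool's x, y, z in units of pi rad (1.0 is pi rad); "fingers": the opening, from -1 (shut) to 1 (fully open), so that 0 is half open. In form: [{"x": .., "y": .., "z": .., "wx": .., "wy": .., "wz": .., "fingers": ..}, ...]. A call has 1 to 8 rows; each row shifts and turns the pose as measured when the row begins, along the tool's axes as they then stand; what a row does not reach is not made up. A row lasts 1/8 s, in which the tool goes at most 62.5 mm and 10.7 degrees, less where a joint would pass 70% of its speed; a pose out of reach is approached as far as the arm can. A call with a number of a shift or a turn outside -1 to 1 is refused whole. A call with a gripper value outside its range is refused whole. The fingers move at their own pace and stop on an object; "force" is the grip in N (left out, the last holds). Time passes only in rows, so rows that do not move let the fingers close. It gives the time, the measured TCP pose, the force and the opening at its end, in the units of the state.
- get_state(): the state, without advancing time (a new reading comes with each control period).
- snapshot(name): name is "scene" or "top" or "wrist"; returns (picture, depth): 420x560x3 uint8, red, green, blue; 420x560 float32, m along the optical axis (not along the pixel's ray), 0 where there is no reading.
- camera_model(name): a dict with "camera_matrix" (3x3 intrinsics, pixels), "world_from_camera" (4x4, takes a point from camera to world coordinates). Camera axes: x right, y up, looking along -z (the intrinsics and any distortion apply to the point x, -y, -z); pixel columns grow to the right and rows downward; lengths in m; the calibration is good to about 2 mm. A picture is of the moment at which its call begins: read the wrist's pose just before it. camera_model takes no time and is no camera call; for the wrist camera it gives the pose at the moment of the call.
- finish_job(): hands the job in, once; it reports no verdict.
The state is a dict: "clock": time; "q": joint angles; "qd": joint speeds; "joint_torque": joint torques, N m; "tool_pos": TCP position; "eef_rot": TCP orientation; "contact_force": force on the tool from outside, world axes, zero at the start; "moment": the same for the moment, N m; "opening": opening from 0.0 (shut) to 1.0 (fully open).
Only numpy, scipy, OpenCV 4.12 (cv2) and the standard library are available. Lean on these libraries where they do the work, as an engineer would, in place of code of your own. Each camera call takes 0.05 s, during which the arm holds its last target. There are 200 camera calls.

### The job

Clear the gate's path by setting the amber jar upright on the round cork mat, wholly on it, without dropping it or tipping it over, and let go of it; leave everything else loose on the bench where it stands. Then squeeze the red catch fully together, pinching its coloured tab and white post between the fingers, and only after it the green catch in the same way. Finally swing the board tester's gate by its yellow handle past its detent until it stands wide open, about square to where it was shut, and finish while still holding it there by the handle, since it swings back if let go.

Things in the scene. Friction and masses are not known exactly. Their poses are not given: they have to be found in the camera images.
- jar: amber glass jar with a white cap, 36 mm diameter, 75 mm tall, about 90 g; stands in front of the gate, in its path. Origin: centre of its underside; z up along it.
- mat: round cork mat, 100 mm diameter, 8 mm thick, fixed on the bench. Origin: centre of its underside (its top is 8 mm higher).
- fixture: board tester: dark base plate 20 mm thick with a blue circuit board behind clear guards 95 mm high, fixed. Origin: on the work surface under the middle of the shut gate; +x points back over the board (away from the gate's front), +y towards the gate's hinge, z up. The base spans x -15 to 200, y -120 to 120 mm; a small ear with the detent reaches x -59 mm at y 45 to 105 mm.
- gate_hinge (a point): point on the gate's vertical hinge axis, 100 mm up; fixture frame x 0, y +90 mm; it does not move. A spring pulls the gate shut: 0.15 N m when shut, 0.6 N m wide open. A detent adds up to about 0.7 N m between about 0.55 and 0.95 rad (in all up to about 8 N at the handle). Let go beyond it, the gate falls back onto the detent, to about 0.75 to 0.95 rad.
- gate (a joint): angle of the gate about its hinge, rad: 0 shut, grows as it opens towards the fixture's front (-x), clockwise seen from above; stop at 1.75. The gate is a clear panel 170 mm long from the hinge, 24 to 88 mm above the work surface. It is locked unless both catches are drawn.
- handle: the gate's yellow handle: vertical round post, 14 mm diameter, 50 to 127 mm above the work surface, moving with the gate; free all round above 90 mm. Origin: on its axis at work surface height. Axis 150 mm along the gate from the hinge and 35 mm in front of it (gate shut: fixture frame x -35, y -60 mm). Fingers can pinch it from above and need not turn with it.
- red_post: red catch, just behind the gate: its fixed white post, 20 mm (x) by 10 mm, at y +8 to +18 mm, top 115 mm above the work surface. Origin: on the work surface, midway between post and engaged tab; +x points back over the board, +y to the hinge side, along the squeeze. The two catches are 90 mm apart, red in either place.
- red_tab: the red catch's sliding tab: upright 20 mm (x) by 10 mm, at y -8 to -18 mm from this origin, 42 to 115 mm above the work surface. Post and tab are free to grip above 80 mm; across both 36 mm when engaged, 26 mm squeezed fully together. Origin coincides with the post's when engaged and moves 10 mm to +y when drawn.
- red_catch (a joint): travel of the red tab towards its post, m: 0 engaged, 0.010 drawn (squeezed fully together, at its stop). It moves against about 4 N of friction, has no return spring and stays where it is left.
- green_post: green catch, just behind the gate: its fixed white post, 20 mm (x) by 10 mm, at y +8 to +18 mm, top 115 mm above the work surface. Origin: on the work surface, midway between post and engaged tab; +x points back over the board, +y to the hinge side, along the squeeze. Same build as the red one.
- green_tab: the green catch's sliding tab; like the red tab.
- green_catch (a joint): travel of the green tab towards its post, m; like the red one.
- flux: white bottle with blue cap, 28 mm diameter, 70 mm tall, loose; to the right of the jar, by the gate's free end. A bystander. Origin: centre of its underside.
- beaker: glass beaker 60 mm diameter, 80 mm tall, loose. A bystander. Origin: centre of its underside.
- driver: orange-handled screwdriver lying on the bench, loose. A bystander.
- reel: aluminium reel 56 mm diameter, 40 mm tall, loose. A bystander. Origin: centre of its underside.
- meter: yellow multimeter 150 x 80 x 40 mm, loose. A bystander. Origin: centre of its underside.
- tray: blue parts tray 140 x 100 x 30 mm, loose. A bystander. Origin: centre of its underside.

How it is judged:
On the way, in this order (a step that is already met when the one before it is completed fails the run):
1. the jar stands upright and released on the mat (horizontal distance between jar and mat below 0.032 m and angle between jar's own z axis and vertical below 0.12 rad and contact force between jar and mat above 0.2 N and contact force between the fingers and jar below 0.1 N and linear speed of jar below 0.03 m/s), for 0.2 s.
2. the red catch is squeezed home, pinched by tab and post (value of joint red_catch above 0.008 m and contact force between the fingers and red_tab above 1 N and contact force between the fingers and red_post above 1 N), for 0.1 s.
3. the green catch is squeezed home, pinched by tab and post (value of joint green_catch above 0.008 m and contact force between the fingers and green_tab above 1 N and contact force between the fingers and green_post above 1 N), for 0.1 s.
4. the gate is drawn past its detent by the handle (value of joint gate above 1.05 rad and contact force between the fingers and handle above 0.5 N), for 0.05 s.
At the end, for the whole second after the job is handed in: The gate stands at 1.3 rad (75 degrees) or more, still (under 0.15 rad/s), and the fingers press on its handle with more than 1 N; both catches are drawn by more than 6 mm; the jar stands released and upright (within 0.12 rad), its axis within 32 mm of the cork mat's centre (all of step 1 and value of joint gate above 1.3 rad and velocity of joint gate between -0.15 and 0.15 rad/s and contact force between the fingers and handle above 1 N and value of joint each of red_catch, green_catch above 0.006 m); the arm keeps its last pose, push and grip.
It fails at once if the green catch is drawn (over 5 mm) while the red one is engaged (value of joint green_catch above 0.005 m and value of joint red_catch below 0.005 m).
It fails at once if the jar is tipped by more than 0.6 rad (angle between jar's own z axis and vertical above 0.6 rad).
It fails at once if the jar is dropped or knocked (faster than 0.5 m/s out of the fingers) (linear speed of jar above 0.5 m/s and contact force between the fingers and jar below 0.1 N).
It fails at once if a bystander is moved by more than 25 mm (distance of any of flux, beaker, driver, reel, meter, tray from where it was at the start of the episode above 0.025 m).
It fails at once if a standing bystander is tipped (angle between any of flux, beaker, reel, meter, tray's own z axis and vertical above 0.3 rad).
It also fails if it takes over 61 s, if anything falls off the work surface, if the arm or the gripper's body presses on something with over 40 N, if the wrist force passes 120 N, or if a joint passes its speed limit or range.

## Working session

There is one attempt and no reset: what is moved stays moved. The work goes in short steps, Python scripts to look and compute and a tool call to move; the robot and the scene stay as the last step left them, time stands still between calls to the robot, and variables do not carry over. Pictures are saved under pics/ and viewed, about 8 in all and at most 12, crops included, and the job is handed in when it is done.

Besides the shell and the picture viewer there is one more tool, called after "Request:" by a JSON object that holds its "api" and its "payload". apply_moves: Moves the arm, as the interface text tells. Its arguments: {"type":"object","properties":{"series":{"type":"array","items":{"type":"object","properties":{"x":{"type":"number"},"y":{"type":"number"},"z":{"type":"number"},"wx":{"type":"number"},"wy":{"type":"number"},"wz":{"type":"number"},"fingers":{"type":"number"}}}},"force":{"type":"number"}},"required":["series"]}

```bash
mkdir -p pics; ls; cat > h.py <<'E'
from plant import *
import numpy as np, cv2
def snap(n,f=None):
    M=camera_model(n); im,d=snapshot(n)
    if f: cv2.imwrite('pics/'+f,cv2.cvtColor(im,cv2.COLOR_RGB2BGR))
    return im,d,M
def pts(d,M):
    K=np.array(M["camera_matrix"]);T=np.array(M["world_from_camera"])
    v,u=np.mgrid[:d.shape[0],:d.shape[1]]
    P=np.stack([(u-K[0,2])/K[0,0]*d,-(v-K[1,2])/K[1,1]*d,-d],-1)
    return P@T[:3,:3].T+T[:3,3]
def ray(u,v,z,M):
    K=np.array(M["camera_matrix"]);T=np.array(M["world_from_camera"])
    r=T[:3,:3]@np.array([(u-K[0,2])/K[0,0],-(v-K[1,2])/K[1,1],-1]);o=T[:3,3]
    return o+r*(z-o[2])/r[2]
E
python3 - <<'E'
from h import *
s=get_state();print({k:np.round(v,3) for k,v in s.items()})
a=snap("scene","s1.png");b=snap("top","t1.png")
np.savez('t1.npz',im=b[0],d=b[1]);np.savez('s1.npz',im=a[0],d=a[1])
for m in (a[2],b[2]): print({k:np.round(v,3).tolist() for k,v in m.items()})
E
```

```text
pics
{'clock': np.float64(0.0), 'q': array([ 1.367,  0.69 , -0.195,  1.566,  0.157,  0.903, -0.215]), 'qd': array([-0.001,  0.001, -0.001, -0.   , -0.001, -0.002, -0.   ]), 'joint_torque': array([-0.0000e+00, -5.2757e+01, -1.2670e+00, -1.5343e+01, -5.3000e-02,
        6.0000e-03,  0.0000e+00]), 'tool_pos': array([ 0.147, -0.607,  0.238]), 'eef_rot': array([ 0.786, -0.618, -0.001, -0.001]), 'contact_force': array([-0.079, -0.495, -0.438]), 'moment': array([-0.002, -0.063, -0.022]), 'opening': np.float64(1.0)}
{'camera_matrix': [[386.495, 0.0, 280.65], [0.0, 386.495, 211.831], [0.0, 0.0, 1.0]], 'world_from_camera': [[-0.547, -0.694, 0.469, 1.013], [0.837, -0.45, 0.312, 0.27], [-0.005, 0.563, 0.827, 0.889], [0.0, 0.0, 0.0, 1.0]]}
{'camera_matrix': [[461.813, 0.0, 275.78], [0.0, 461.813, 209.356], [0.0, 0.0, 1.0]], 'world_from_camera': [[-0.024, 0.992, -0.126, 0.438], [-1.0, -0.022, 0.018, -0.027], [0.015, 0.127, 0.992, 1.177], [0.0, 0.0, 0.0, 1.0]]}
```

View pics/t1.png

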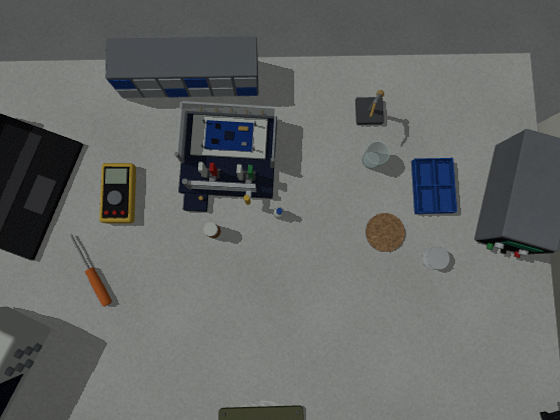

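View pics/s1.png

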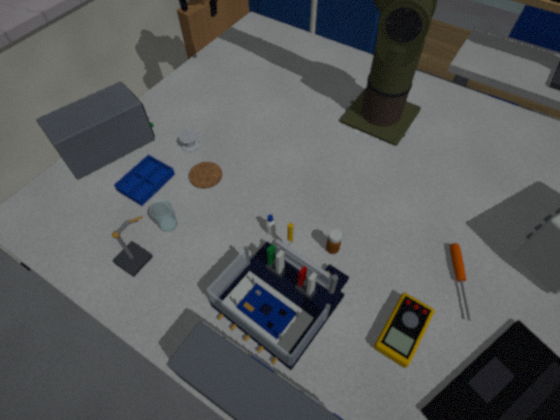

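The top view shows the jar cap at (212,229), mat (385,232), flux (279,211), handle (247,199), red tab (212,170) with its post on the left, and green tab (250,170). The scene view agrees. Next I'll measure these from both views.

```bash
cat > m.py <<'E'
from h import *
def show(tag,mask,P,box,zlo,zhi):
    m=np.zeros_like(mask);u0,u1,v0,v1=box;m[v0:v1,u0:u1]=mask[v0:v1,u0:u1]
    m&=(P[...,2]>zlo)&(P[...,2]<zhi)
    if m.sum()<3: print(tag,'none',m.sum());return
    p=P[m];print(tag,m.sum(),'med',np.round(np.median(p,0),4),'min',np.round(p.min(0),3),'max',np.round(p.max(0),3), 'mid',np.round((np.percentile(p,3,0)+np.percentile(p,97,0))/2,4))
for n,f,bx in (("top",'t1.npz',dict(jar=(195,230,215,245),mat=(360,412,205,260),flux=(265,295,198,225),fix=(175,280,95,215),beak=(355,395,135,175),reel=(420,455,240,275))),("scene",'s1.npz',dict(jar=(315,350,222,260),mat=(180,230,155,195),flux=(258,283,208,245),fix=(205,355,215,365),beak=(140,185,195,240),reel=(170,205,125,160)))):
    z=np.load(f);M=camera_model(n);P=pts(z['d'],M);hsv=cv2.cvtColor(z['im'],cv2.COLOR_RGB2HSV).astype(int);H,S,V=hsv[...,0],hsv[...,1],hsv[...,2]
    T=np.ones_like(H,bool);print(n)
    show('jarcap',(S<60)&(V>90),P,bx['jar'],.06,.085)
    show('jarall',T,P,bx['jar'],.02,.09)
    show('mat',(H<20)&(S>90),P,bx['mat'],-.01,.03)
    show('fluxall',T,P,bx['flux'],.02,.09)
    show('red',((H<8)|(H>172))&(S>120),P,bx['fix'],.107,.125)
    show('green',(H>45)&(H<90)&(S>90),P,bx['fix'],.107,.125)
    show('white',(S<50)&(V>120),P,bx['fix'],.107,.125)
    show('handle',(H>15)&(H<35)&(S>120),P,bx['fix'],.12,.14)
    show('handle2',(H>15)&(H<35)&(S>120),P,bx['fix'],.06,.14)
    show('beaker',T,P,bx['beak'],.03,.1)
    show('reel',T,P,bx['reel'],.025,.06)
    show('bench',T,P,(300,340,300,340),-.1,.1)
z=np.load('t1.npz');cv2.imwrite('pics/t1c.png',cv2.resize(cv2.cvtColor(z['im'],cv2.COLOR_RGB2BGR)[135:255,165:300],None,fx=5,fy=5,interpolation=cv2.INTER_CUBIC))
E
python3 m.py
```

```text
top
jarcap 152 med [0.5343 0.1107 0.0749] min [0.52  0.095 0.062] max [0.551 0.128 0.08 ] mid [0.5343 0.111  0.0743]
jarall 198 med [0.5324 0.1084 0.074 ] min [0.517 0.094 0.02 ] max [0.551 0.128 0.08 ] mid [0.5335 0.11   0.053 ]
mat 1145 med [ 0.5226 -0.325   0.0075] min [ 0.476 -0.374 -0.001] max [ 0.571 -0.276  0.015] mid [ 0.5233 -0.3249  0.0075]
fluxall 109 med [ 0.5722 -0.053   0.0474] min [ 0.562 -0.066  0.022] max [ 0.588 -0.041  0.073] mid [ 0.575  -0.0534  0.0488]
red 42 med [0.6764 0.1022 0.1159] min [0.666 0.098 0.108] max [0.686 0.107 0.12 ] mid [0.6763 0.1025 0.1141]
green 37 med [0.6692 0.0135 0.1154] min [0.66  0.009 0.11 ] max [0.679 0.019 0.119] mid [0.6694 0.0126 0.115 ]
white 55 med [0.6751 0.042  0.1157] min [0.662 0.035 0.11 ] max [0.689 0.133 0.119] mid [0.6754 0.0837 0.1149]
handle 26 med [0.6004 0.0213 0.1263] min [0.595 0.017 0.123] max [0.606 0.026 0.131] mid [0.6005 0.0213 0.1263]
handle2 42 med [0.5972 0.0208 0.1249] min [0.594 0.015 0.065] max [0.606 0.026 0.131] mid [0.6    0.0207 0.1035]
beaker 362 med [ 0.7174 -0.3038  0.0644] min [ 0.683 -0.328  0.03
[... 1004 characters left out ...]

white 67 med [0.6745 0.0436 0.1139] min [0.662 0.034 0.108] max [0.686 0.132 0.118] mid [0.6747 0.0835 0.1133]
handle 21 med [0.6003 0.0218 0.1255] min [0.594 0.017 0.122] max [0.607 0.027 0.128] mid [0.6008 0.0219 0.1253]
handle2 82 med [0.6034 0.0237 0.1028] min [0.594 0.017 0.061] max [0.607 0.027 0.128] mid [0.6016 0.0228 0.0968]
beaker 518 med [ 0.7097 -0.3046  0.0609] min [ 0.683 -0.408  0.03 ] max [ 0.74  -0.269  0.083] mid [ 0.7112 -0.2991  0.0567]
reel 190 med [ 0.4518 -0.4444  0.0398] min [ 0.424 -0.475  0.033] max [ 0.479 -0.418  0.045] mid [ 0.4524 -0.446   0.0396]
bench 1593 med [0.7211 0.1849 0.019 ] min [ 0.653  0.118 -0.005] max [0.801 0.237 0.1  ] mid [0.7237 0.1785 0.0463]
```

View pics/t1c.png

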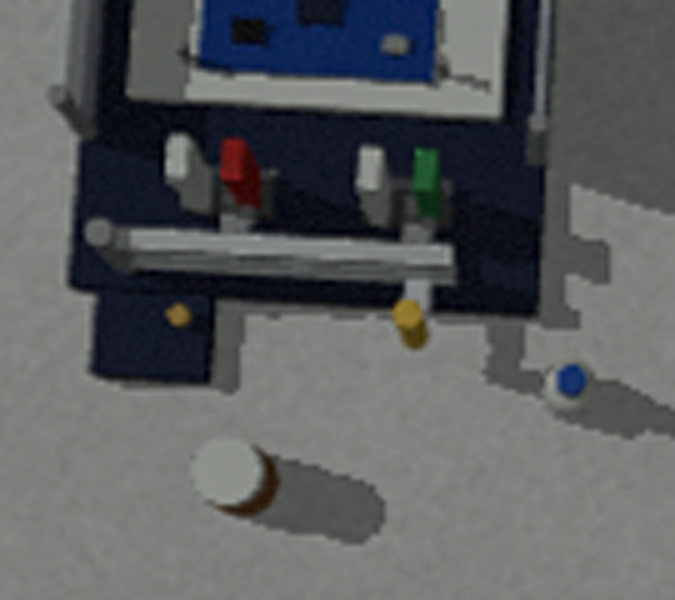

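Positions agree between the views to 2 mm: jar (0.534, 0.111), mat (0.523, -0.324), red tab (0.677, 0.102), green tab (0.669, 0.013), handle (0.600, 0.0215). The fixture yaw is about -0.08 rad. I'll turn the jaws along the fixture's y and move off.

Request:
{"api": "apply_moves", "payload": {"series": [{"wz": 0.051,"fingers": 1},{"wz": 0.05,"fingers": 1},{"x": -0.05,"y": -0.056,"fingers": 1},{"x": -0.05,"y": -0.056,"fingers": 1},{"x": -0.05,"y": -0.056,"fingers": 1},{"x": -0.05,"y": -0.056,"fingers": 1},{"x": -0.05,"y": -0.056,"fingers": 1},{"x": -0.05,"y": -0.056,"fingers": 1}], "force": 20}}

```text
schema error: expected keys x, y, z, wx, wy, wz, fingers
```

```bash
cat > g.py <<'E'
import sys
from h import *
from scipy.spatial.transform import Rotation as Ro
s=get_state();p=np.array(s['tool_pos']);R=Ro.from_quat(s['eef_rot'])
t=np.array([float(a) for a in sys.argv[1:4]]);yaw=float(sys.argv[4]) if len(sys.argv)>4 else -1.651
D=np.array([[np.cos(yaw),np.sin(yaw),0],[np.sin(yaw),-np.cos(yaw),0],[0,0,-1]]).T
print('t',round(float(s['clock']),2),'pos',np.round(p,4),'F',np.round(s['contact_force'],1),'open mm',round(88*float(s['opening']),1),'q',np.round(s['q'],2))
print('shift units',np.round(R.inv().apply(t-p)/.8,4),'turn units',np.round((R.inv()*Ro.from_matrix(D)).as_rotvec()/np.pi,4))
E
python3 g.py .534 .111 .2
```

```text
t 0.1 pos [ 0.147  -0.6069  0.238 ] F [-0.3  0.3  0.1] open mm 87.9 q [ 1.37  0.69 -0.19  1.57  0.16  0.9  -0.22]
shift units [-0.758  -0.6815  0.0487] turn units [1.000e-04 5.000e-04 1.012e-01]
```

All the keys are required, so I'll resend with them filled in.

Request:
{"api": "apply_moves", "payload": {"series": [{"x": 0,"y": 0,"z": 0,"wx": 0,"wy": 0,"wz": 0.051,"fingers": 1},{"x": 0,"y": 0,"z": 0,"wx": 0,"wy": 0,"wz": 0.05,"fingers": 1},{"x": -0.05,"y": -0.056,"z": 0,"wx": 0,"wy": 0,"wz": 0,"fingers": 1},{"x": -0.05,"y": -0.056,"z": 0,"wx": 0,"wy": 0,"wz": 0,"fingers": 1},{"x": -0.05,"y": -0.056,"z": 0,"wx": 0,"wy": 0,"wz": 0,"fingers": 1},{"x": -0.05,"y": -0.056,"z": 0,"wx": 0,"wy": 0,"wz": 0,"fingers": 1},{"x": -0.05,"y": -0.056,"z": 0,"wx": 0,"wy": 0,"wz": 0,"fingers": 1},{"x": -0.05,"y": -0.056,"z": 0,"wx": 0,"wy": 0,"wz": 0,"fingers": 1}], "force": 20}}

```text
clock: 1.1
tool_pos: [0.4385, -0.3904, 0.2339]
eef_rot: [-0.669, 0.743, 0.004, -0.001]
contact_force: [0.4, -1.0, -0.1]
opening: 0.999
```

```bash
python3 g.py .534 .111 .2
```

```text
t 1.1 pos [ 0.4385 -0.3904  0.2339] F [ 0.4 -1.  -0.1] open mm 87.9 q [ 0.68  0.64 -0.05  1.69  0.05  0.82 -1.07]
shift units [-0.6357 -0.0541  0.044 ] turn units [ 0.0021  0.001  -0.0075]
```

Request:
{"api": "apply_moves", "payload": {"series": [{"x": -0.075,"y": -0.007,"z": 0.0,"wx": 0,"wy": 0,"wz": -0.004,"fingers": 1},{"x": -0.075,"y": -0.007,"z": 0.0,"wx": 0,"wy": 0,"wz": -0.003,"fingers": 1},{"x": -0.075,"y": -0.007,"z": 0.0,"wx": 0,"wy": 0,"wz": 0,"fingers": 1},{"x": -0.075,"y": -0.007,"z": 0,"wx": 0,"wy": 0,"wz": 0,"fingers": 1},{"x": -0.075,"y": -0.007,"z": 0,"wx": 0,"wy": 0,"wz": 0,"fingers": 1},{"x": -0.075,"y": -0.007,"z": 0,"wx": 0,"wy": 0,"wz": 0,"fingers": 1},{"x": -0.075,"y": -0.007,"z": 0,"wx": 0,"wy": 0,"wz": 0,"fingers": 1},{"x": -0.075,"y": -0.007,"z": 0,"wx": 0,"wy": 0,"wz": 0,"fingers": 1}]}}

```text
clock: 2.1
tool_pos: [0.5277, 0.0997, 0.2333]
eef_rot: [-0.679, 0.735, 0.003, -0.001]
contact_force: [0.6, -0.7, -0.1]
opening: 0.998
```

```bash
python3 g.py .534 .111 .032
```

```text
t 2.1 pos [0.5277 0.0997 0.2333] F [ 0.6 -0.7 -0.1] open mm 87.8 q [-0.27  0.58  0.    1.84 -0.01  0.73 -1.91]
shift units [-0.0139 -0.008   0.2516] turn units [0.0016 0.0011 0.0003]
```

Request:
{"api": "apply_moves", "payload": {"series": [{"x": -0.014,"y": -0.008,"z": 0.03,"wx": 0.0016,"wy": 0.001,"wz": 0,"fingers": 1},{"x": 0,"y": 0,"z": 0.05,"wx": 0,"wy": 0,"wz": 0,"fingers": 1},{"x": 0,"y": 0,"z": 0.05,"wx": 0,"wy": 0,"wz": 0,"fingers": 1},{"x": 0,"y": 0,"z": 0,"wx": 0,"wy": 0,"wz": 0,"fingers": 1}]}}

```text
clock: 2.6
tool_pos: [0.5355, 0.1208, 0.1264]
eef_rot: [-0.684, 0.73, 0.001, 0.002]
contact_force: [-0.1, -0.3, -0.0]
opening: 0.999
```

```bash
python3 g.py .534 .111 .032
```

```text
t 2.6 pos [0.5355 0.1208 0.1264] F [-0.1 -0.3 -0. ] open mm 87.9 q [-0.3   0.75 -0.01  1.9  -0.    0.48 -1.94]
shift units [0.0129 0.0012 0.1179] turn units [-0.0004  0.0016  0.0047]
```

Request:
{"api": "apply_moves", "payload": {"series": [{"x": 0.013,"y": 0.001,"z": 0,"wx": 0,"wy": 0.0016,"wz": 0.0047,"fingers": 1},{"x": 0,"y": 0,"z": 0.03,"wx": 0,"wy": 0,"wz": 0,"fingers": 1},{"x": 0,"y": 0,"z": 0.03,"wx": 0,"wy": 0,"wz": 0,"fingers": 1},{"x": 0,"y": 0,"z": 0,"wx": 0,"wy": 0,"wz": 0,"fingers": 1}]}}

```text
clock: 3.1
tool_pos: [0.5382, 0.1073, 0.0836]
eef_rot: [-0.676, 0.737, -0.004, 0.004]
contact_force: [-0.3, -0.1, 0.4]
opening: 1.003
```

```bash
python3 g.py .534 .111 .032; python3 -c "
from h import *
snap('wrist','w1.png')"
```

```text
t 3.1 pos [0.5382 0.1073 0.0836] F [-0.3 -0.1  0.4] open mm 88.3 q [-0.28  0.83  0.    1.93  0.    0.37 -1.94]
shift units [-0.0041  0.0064  0.0645] turn units [-0.0035  0.0003 -0.0019]
```

View pics/w1.png

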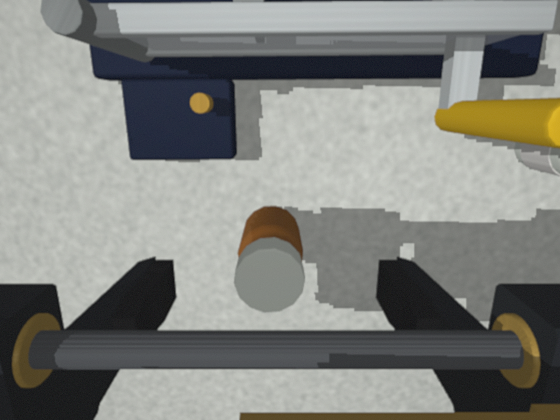

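The wrist view shows the jar cap at (270,275), nearly midway between the finger edges at 175 and 378, with nothing under the fingers. Down to grasp.

Request:
{"api": "apply_moves", "payload": {"series": [{"x": -0.004,"y": 0.006,"z": 0.03,"wx": -0.0035,"wy": 0,"wz": -0.002,"fingers": 1},{"x": 0,"y": 0,"z": 0.026,"wx": 0,"wy": 0,"wz": 0,"fingers": 1},{"x": 0,"y": 0,"z": 0,"wx": 0,"wy": 0,"wz": 0,"fingers": 1},{"x": 0,"y": 0,"z": 0,"wx": 0,"wy": 0,"wz": 0,"fingers": 1}]}}

```text
clock: 3.65
tool_pos: [0.5402, 0.1107, 0.0463]
eef_rot: [-0.677, 0.736, -0.004, 0.006]
contact_force: [0.1, 0.4, 1.5]
opening: 1.001
```

```bash
python3 g.py .534 .111 .032
```

```text
t 3.65 pos [0.5402 0.1107 0.0463] F [0.1 0.4 1.5] open mm 88.1 q [-0.29  0.89 -0.    1.94  0.    0.3  -1.94]
shift units [0.0003 0.008  0.0177] turn units [-0.0043  0.0014 -0.0007]
```

Request:
{"api": "apply_moves", "payload": {"series": [{"x": 0,"y": 0.008,"z": 0.009,"wx": -0.004,"wy": 0.001,"wz": 0,"fingers": 1},{"x": 0,"y": 0.002,"z": 0.005,"wx": 0,"wy": 0,"wz": 0,"fingers": 1},{"x": 0,"y": 0,"z": 0,"wx": 0,"wy": 0,"wz": 0,"fingers": -1},{"x": 0,"y": 0,"z": 0,"wx": 0,"wy": 0,"wz": 0,"fingers": -1},{"x": 0,"y": 0,"z": 0,"wx": 0,"wy": 0,"wz": 0,"fingers": -1},{"x": 0,"y": 0,"z": 0,"wx": 0,"wy": 0,"wz": 0,"fingers": -1},{"x": 0,"y": 0,"z": 0,"wx": 0,"wy": 0,"wz": 0,"fingers": -1}], "force": 15}}

```text
clock: 4.53
tool_pos: [0.5331, 0.1115, 0.0365]
eef_rot: [-0.677, 0.736, -0.001, 0.002]
contact_force: [-0.5, 0.2, 1.1]
opening: 0.456
```

```bash
python3 g.py .534 .111 .14
```

```text
t 4.53 pos [0.5331 0.1115 0.0365] F [-0.5  0.2  1.1] open mm 40.1 q [-0.29  0.91 -0.    1.95  0.    0.28 -1.95]
shift units [ 0.0003 -0.0017 -0.1294] turn units [-0.0011  0.0007 -0.0008]
```

Request:
{"api": "apply_moves", "payload": {"series": [{"x": 0,"y": 0,"z": 0,"wx": 0,"wy": 0,"wz": 0,"fingers": -1},{"x": 0,"y": 0,"z": 0,"wx": 0,"wy": 0,"wz": 0,"fingers": -1},{"x": 0,"y": 0,"z": 0,"wx": 0,"wy": 0,"wz": 0,"fingers": -1},{"x": 0,"y": 0,"z": -0.02,"wx": 0,"wy": 0,"wz": 0,"fingers": -1},{"x": 0,"y": 0,"z": -0.02,"wx": 0,"wy": 0,"wz": 0,"fingers": -1}]}}

```text
clock: 5.15
tool_pos: [0.5321, 0.1112, 0.0693]
eef_rot: [-0.677, 0.736, 0.0, 0.001]
contact_force: [-0.2, -0.3, -1.3]
opening: 0.397
```

```bash
python3 g.py .523 -.324 .15
```

```text
t 5.15 pos [0.5321 0.1112 0.0693] F [-0.2 -0.3 -1.3] open mm 34.9 q [-0.29  0.85 -0.    1.94  0.    0.35 -1.94]
shift units [ 0.543  -0.0338 -0.1015] turn units [-0.0003  0.0004 -0.0008]
```

The jar is gripped: opening 35 mm, force about its weight. Lift and carry it to the mat.

Request:
{"api": "apply_moves", "payload": {"series": [{"x": 0,"y": 0,"z": -0.04,"wx": 0,"wy": 0,"wz": 0,"fingers": -1},{"x": 0,"y": 0,"z": -0.04,"wx": 0,"wy": 0,"wz": 0,"fingers": -1},{"x": 0.02,"y": 0,"z": -0.02,"wx": 0,"wy": 0,"wz": 0,"fingers": -1},{"x": 0.05,"y": -0.003,"z": 0,"wx": 0,"wy": 0,"wz": 0,"fingers": -1},{"x": 0.06,"y": -0.004,"z": 0,"wx": 0,"wy": 0,"wz": 0,"fingers": -1},{"x": 0.06,"y": -0.004,"z": 0,"wx": 0,"wy": 0,"wz": 0,"fingers": -1},{"x": 0.06,"y": -0.004,"z": 0,"wx": 0,"wy": 0,"wz": 0,"fingers": -1},{"x": 0.06,"y": -0.004,"z": 0,"wx": 0,"wy": 0,"wz": 0,"fingers": -1}]}}

```text
clock: 6.15
tool_pos: [0.5259, -0.1457, 0.1578]
eef_rot: [-0.679, 0.734, -0.002, 0.003]
contact_force: [0.3, 0.5, -0.6]
opening: 0.398
```

```bash
python3 g.py .523 -.324 .10
```

```text
t 6.15 pos [ 0.5259 -0.1457  0.1578] F [ 0.3  0.5 -0.6] open mm 35.0 q [ 0.23  0.7  -0.07  1.89  0.08  0.55 -1.54]
shift units [ 0.2226 -0.0131  0.0718] turn units [-0.0021  0.0007  0.0009]
```

Request:
{"api": "apply_moves", "payload": {"series": [{"x": 0.06,"y": -0.004,"z": 0,"wx": 0,"wy": 0,"wz": 0,"fingers": -1},{"x": 0.06,"y": -0.004,"z": 0,"wx": 0,"wy": 0,"wz": 0,"fingers": -1},{"x": 0.04,"y": -0.004,"z": 0.01,"wx": 0,"wy": 0,"wz": 0,"fingers": -1},{"x": 0.02,"y": 0,"z": 0.02,"wx": 0,"wy": 0,"wz": 0,"fingers": -1},{"x": 0,"y": 0,"z": 0.02,"wx": 0,"wy": 0,"wz": 0,"fingers": -1},{"x": 0,"y": 0,"z": 0,"wx": 0,"wy": 0,"wz": 0,"fingers": -1}]}}

```text
clock: 6.9
tool_pos: [0.5156, -0.3031, 0.1157]
eef_rot: [-0.675, 0.738, -0.0, -0.0]
contact_force: [-0.8, 0.2, -1.2]
opening: 0.401
```

```bash
python3 g.py .523 -.324 .045; python3 -c "
from h import *
snap('wrist','w2.png')"
```

```text
t 6.9 pos [ 0.5156 -0.3031  0.1157] F [-0.8  0.2 -1.2] open mm 35.3 q [ 0.51  0.82 -0.1   1.75  0.13  0.58 -1.33]
shift units [ 0.0251 -0.0115  0.0884] turn units [-0.0001 -0.0003 -0.0028]
```

View pics/w2.png

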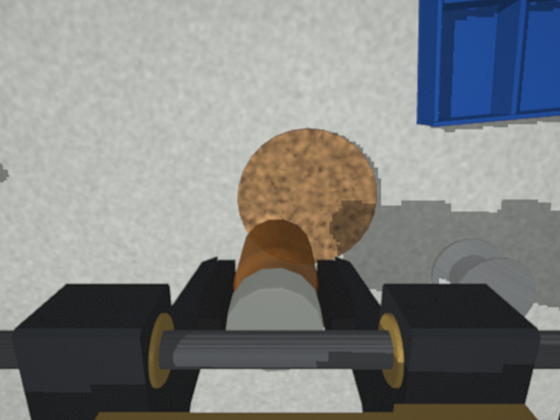

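The jar hangs straight between the fingers at (275,290), with the mat at (308,195) ahead and to the right, as computed. Correct sideways and lower.

Request:
{"api": "apply_moves", "payload": {"series": [{"x": 0.025,"y": -0.011,"z": 0,"wx": 0,"wy": 0,"wz": -0.002,"fingers": -1},{"x": 0,"y": 0,"z": 0.03,"wx": 0,"wy": 0,"wz": 0,"fingers": -1},{"x": 0,"y": 0,"z": 0.025,"wx": 0,"wy": 0,"wz": 0,"fingers": -1},{"x": 0,"y": 0,"z": 0.01,"wx": 0,"wy": 0,"wz": 0,"fingers": -1},{"x": 0,"y": 0,"z": 0,"wx": 0,"wy": 0,"wz": 0,"fingers": -1}]}}

```text
clock: 7.58
tool_pos: [0.5282, -0.3162, 0.0656]
eef_rot: [-0.682, 0.731, -0.001, 0.003]
contact_force: [0.2, 0.3, -0.7]
opening: 0.397
```

```bash
python3 g.py .523 -.324 .045
```

```text
t 7.58 pos [ 0.5282 -0.3162  0.0656] F [ 0.2  0.3 -0.7] open mm 34.9 q [ 0.52  0.91 -0.1   1.72  0.15  0.51 -1.31]
shift units [0.0103 0.006  0.0257] turn units [-0.0017  0.0006  0.0033]
```

Request:
{"api": "apply_moves", "payload": {"series": [{"x": 0.01,"y": 0.005,"z": 0.006,"wx": -0.0017,"wy": 0.0006,"wz": 0.003,"fingers": -1},{"x": 0,"y": 0,"z": 0.01,"wx": 0,"wy": 0,"wz": 0,"fingers": -1},{"x": 0,"y": 0,"z": 0.005,"wx": 0,"wy": 0,"wz": 0,"fingers": -1},{"x": 0,"y": 0,"z": 0.003,"wx": 0,"wy": 0,"wz": 0,"fingers": -1},{"x": 0,"y": 0,"z": 0,"wx": 0,"wy": 0,"wz": 0,"fingers": -1}]}}

```text
clock: 8.2
tool_pos: [0.5245, -0.3246, 0.0468]
eef_rot: [-0.678, 0.735, -0.001, 0.0]
contact_force: [-0.1, 0.4, -0.2]
opening: 0.396
```

```bash
python3 g.py .523 -.324 .045
```

```text
t 8.2 pos [ 0.5245 -0.3246  0.0468] F [-0.1  0.4 -0.2] open mm 34.9 q [ 0.53  0.94 -0.09  1.72  0.15  0.49 -1.31]
shift units [-0.0006  0.0019  0.0023] turn units [-0.0007 -0.0004  0.0002]
```

Request:
{"api": "apply_moves", "payload": {"series": [{"x": 0,"y": 0,"z": 0.003,"wx": 0,"wy": 0,"wz": 0,"fingers": -1},{"x": 0,"y": 0,"z": 0.003,"wx": 0,"wy": 0,"wz": 0,"fingers": -1},{"x": 0,"y": 0,"z": 0.0,"wx": 0,"wy": 0,"wz": 0,"fingers": -1}]}}

```text
clock: 8.57
tool_pos: [0.5256, -0.3254, 0.0447]
eef_rot: [-0.678, 0.735, -0.003, 0.001]
contact_force: [-0.2, -0.3, -0.6]
opening: 0.397
```

```bash
python3 g.py .523 -.324 .044
```

```text
t 8.57 pos [ 0.5256 -0.3254  0.0447] F [-0.2 -0.3 -0.6] open mm 35.0 q [ 0.53  0.94 -0.09  1.72  0.15  0.48 -1.31]
shift units [-0.0015  0.0034  0.0008] turn units [-0.0016 -0.001   0.0001]
```

Request:
{"api": "apply_moves", "payload": {"series": [{"x": 0,"y": 0.002,"z": 0.003,"wx": -0.001,"wy": 0,"wz": 0,"fingers": -1},{"x": 0,"y": 0,"z": 0.003,"wx": 0,"wy": 0,"wz": 0,"fingers": -1},{"x": 0,"y": 0,"z": 0.0,"wx": 0,"wy": 0,"wz": 0,"fingers": -1}]}}

```text
clock: 8.95
tool_pos: [0.5263, -0.3259, 0.0445]
eef_rot: [-0.678, 0.735, -0.004, 0.001]
contact_force: [0.9, -0.4, -1.2]
opening: 0.396
```

```bash
python3 g.py .523 -.324 .044
```

```text
t 8.95 pos [ 0.5263 -0.3259  0.0445] F [ 0.9 -0.4 -1.2] open mm 34.8 q [ 0.53  0.94 -0.08  1.72  0.15  0.48 -1.31]
shift units [-0.0021  0.0043  0.0005] turn units [-0.0022 -0.0016  0.0001]
```

Request:
{"api": "apply_moves", "payload": {"series": [{"x": 0,"y": 0.003,"z": 0.006,"wx": -0.002,"wy": -0.001,"wz": 0,"fingers": -1},{"x": 0,"y": 0.0,"z": 0.0,"wx": 0,"wy": 0,"wz": 0,"fingers": -1}]}}

```text
clock: 9.2
tool_pos: [0.527, -0.3262, 0.0426]
eef_rot: [-0.678, 0.735, -0.004, 0.001]
contact_force: [0.3, 0.0, -1.1]
opening: 0.399
```

```bash
python3 g.py .523 -.324 .044;  python3 - <<'E'
from h import *
im,d,M=snap('scene','s2.png');P=pts(d,M)
cv2.imwrite('pics/s2c.png',cv2.resize(cv2.cvtColor(im,cv2.COLOR_RGB2BGR)[60:230,120:300],None,fx=4,fy=4,interpolation=cv2.INTER_CUBIC))
E
```

```text
t 9.2 pos [ 0.527  -0.3262  0.0426] F [ 0.3  0.  -1.1] open mm 35.1 q [ 0.53  0.95 -0.09  1.72  0.15  0.48 -1.31]
shift units [-0.0023  0.0052 -0.0018] turn units [-0.0022 -0.0011  0.0003]
```

View pics/s2c.png

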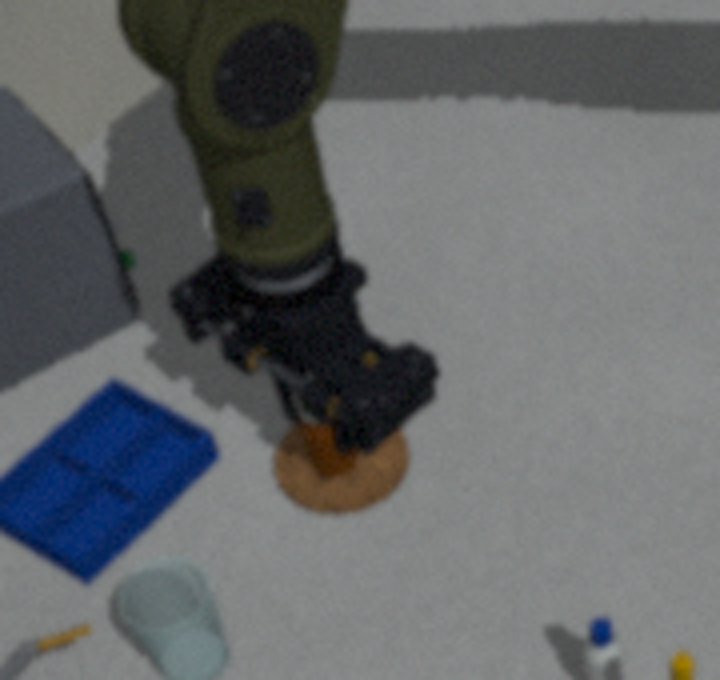

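The jar is over the middle of the mat at crop (335,450), at or just above its surface. I'll lower until the force shows contact.

Request:
{"api": "apply_moves", "payload": {"series": [{"x": 0,"y": 0.004,"z": 0.006,"wx": -0.003,"wy": -0.001,"wz": 0,"fingers": -1},{"x": 0,"y": 0.0,"z": 0.004,"wx": 0,"wy": 0,"wz": 0,"fingers": -1}]}}

```text
clock: 9.5
tool_pos: [0.5277, -0.3263, 0.0392]
eef_rot: [-0.679, 0.734, -0.002, 0.001]
contact_force: [-5.1, 3.0, 24.8]
opening: 0.399
```

```bash
python3 g.py .523 -.324 .044
```

```text
t 9.5 pos [ 0.5277 -0.3263  0.0392] F [-5.1  3.  24.8] open mm 35.1 q [ 0.53  0.95 -0.09  1.71  0.15  0.48 -1.31]
shift units [-0.0024  0.0061 -0.0061] turn units [-0.0016 -0.0006  0.0005]
```

Contact is clear at 25 N. Relieve it slightly and open.

Request:
{"api": "apply_moves", "payload": {"series": [{"x": 0,"y": 0,"z": -0.002,"wx": 0,"wy": 0,"wz": 0,"fingers": -1},{"x": 0,"y": 0,"z": 0,"wx": 0,"wy": 0,"wz": 0,"fingers": -0.1},{"x": 0,"y": 0,"z": 0,"wx": 0,"wy": 0,"wz": 0,"fingers": 0.4},{"x": 0,"y": 0,"z": 0,"wx": 0,"wy": 0,"wz": 0,"fingers": 0.8},{"x": 0,"y": 0,"z": 0,"wx": 0,"wy": 0,"wz": 0,"fingers": 0.8},{"x": 0,"y": 0,"z": 0,"wx": 0,"wy": 0,"wz": 0,"fingers": 0.8}]}}

```text
clock: 10.25
tool_pos: [0.5265, -0.3261, 0.0387]
eef_rot: [-0.679, 0.734, -0.001, 0.0]
contact_force: [0.8, 0.7, -0.4]
opening: 0.879
```

```bash
python3 g.py .523 -.324 .24
```

```text
t 10.25 pos [ 0.5265 -0.3261  0.0387] F [ 0.8  0.7 -0.4] open mm 77.4 q [ 0.53  0.96 -0.09  1.71  0.15  0.48 -1.31]
shift units [-0.0021  0.004  -0.2517] turn units [-0.0006 -0.0003  0.0004]
```

Request:
{"api": "apply_moves", "payload": {"series": [{"x": 0,"y": 0,"z": -0.03,"wx": 0,"wy": 0,"wz": 0,"fingers": 0.8},{"x": 0,"y": 0,"z": -0.05,"wx": 0,"wy": 0,"wz": 0,"fingers": 0.8},{"x": 0,"y": 0,"z": -0.06,"wx": 0,"wy": 0,"wz": 0,"fingers": 0.8},{"x": 0,"y": 0,"z": -0.05,"wx": 0,"wy": 0,"wz": 0,"fingers": 0.8},{"x": -0.04,"y": -0.01,"z": 0,"wx": 0,"wy": 0,"wz": 0,"fingers": 0.8},{"x": -0.07,"y": -0.02,"z": 0,"wx": 0,"wy": 0,"wz": 0,"fingers": 0.8},{"x": -0.07,"y": -0.02,"z": 0,"wx": 0,"wy": 0,"wz": 0,"fingers": 0.8}]}}

```text
clock: 11.12
tool_pos: [0.5768, -0.19, 0.1954]
eef_rot: [-0.674, 0.739, -0.003, -0.001]
contact_force: [-0.6, -0.3, 0.2]
opening: 0.9
```

```bash
python3 g.py .678 .120 .16; python3 - <<'E'
from h import *
im,d,M=snap('top','t2.png');P=pts(d,M);hsv=cv2.cvtColor(im,cv2.COLOR_RGB2HSV).astype(int)
m=(P[...,2]>.07)&(P[...,2]<.095);m[:205]=0;m[260:]=0;m[:,:360]=0;m[:,412:]=0
print(m.sum(),np.round(np.median(P[m],0),4),np.round(P[m].min(0),3),np.round(P[m].max(0),3))
E
```

```text
t 11.12 pos [ 0.5768 -0.19    0.1954] F [-0.6 -0.3  0.2] open mm 79.2 q [ 0.29  0.71 -0.09  1.67  0.09  0.76 -1.51]
shift units [-0.3977 -0.0903  0.0424] turn units [-0.0007 -0.0016 -0.0037]
  return _methods._mean(a, axis=axis, dtype=dtype,
  ret = um.true_divide(
Traceback (most recent call last):
ValueError: zero-size array to reduction operation minimum which has no identity
```

The jar is hidden by the arm from above. Carry on and check it from the next spot.

Request:
{"api": "apply_moves", "payload": {"series": [{"x": -0.07,"y": -0.016,"z": 0,"wx": 0,"wy": 0,"wz": -0.003,"fingers": 0.8},{"x": -0.07,"y": -0.016,"z": 0,"wx": 0,"wy": 0,"wz": 0,"fingers": 0.8},{"x": -0.07,"y": -0.016,"z": 0,"wx": 0,"wy": 0,"wz": 0,"fingers": 0.8},{"x": -0.07,"y": -0.016,"z": 0,"wx": 0,"wy": 0,"wz": 0,"fingers": 0.8},{"x": -0.05,"y": -0.01,"z": 0,"wx": 0,"wy": 0,"wz": 0,"fingers": 0.8},{"x": -0.025,"y": -0.005,"z": 0.01,"wx": 0,"wy": 0,"wz": 0,"fingers": 0.8},{"x": 0,"y": 0,"z": 0,"wx": 0,"wy": 0,"wz": 0,"fingers": 0.5},{"x": 0,"y": 0,"z": 0,"wx": 0,"wy": 0,"wz": 0,"fingers": 0.5}]}}

```text
clock: 12.18
tool_pos: [0.6627, 0.0984, 0.1866]
eef_rot: [-0.682, 0.731, -0.001, 0.001]
contact_force: [1.3, -0.9, 0.9]
opening: 0.751
```

```bash
python3 g.py .678 .120 .145; python3 - <<'E'
from h import *
im,d,M=snap('top','t3.png');P=pts(d,M)
m=(P[...,2]>.07)&(P[...,2]<.095);m[:205]=0;m[260:]=0;m[:,:360]=0;m[:,412:]=0
print(m.sum(),np.round(np.median(P[m],0),4),np.round(P[m].min(0),3),np.round(P[m].max(0),3))
snap('wrist','w3.png')
E
```

```text
t 12.18 pos [0.6627 0.0984 0.1866] F [ 1.3 -0.9  0.9] open mm 66.1 q [-0.19  0.8  -0.05  1.47  0.05  0.86 -1.9 ]
shift units [-0.0282 -0.0171  0.052 ] turn units [-0.0009  0.0002  0.0036]
163 [ 0.5285 -0.3239  0.0823] [ 0.513 -0.341  0.07 ] [ 0.543 -0.309  0.09 ]
```

View pics/w3.png

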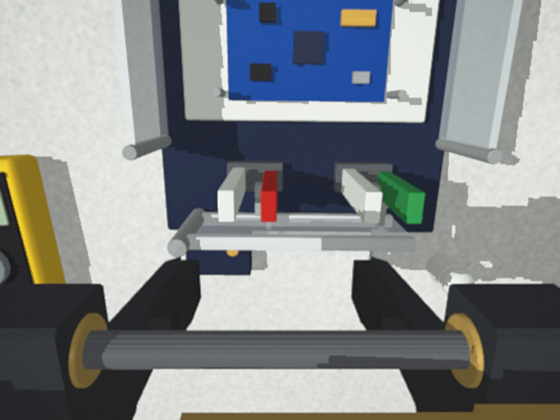

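The jar stands on the mat at (0.5285, -0.324), cap top at 0.082, about 5 mm off centre. In the wrist view the post (228,205) and red tab (268,205) lie ahead of the fingers. I'll refine the catch positions from this view's depth.

```bash
python3 - <<'E'
from h import *
im,d,M=snap('wrist');P=pts(d,M);hsv=cv2.cvtColor(im,cv2.COLOR_RGB2HSV).astype(int);H,S,V=[hsv[...,i] for i in range(3)]
z=(P[...,2]>.109)&(P[...,2]<.121)
B=np.zeros_like(z);B[150:230,210:430]=1
for n,m in (('red',((H<8)|(H>172))&(S>120)),('green',(H>45)&(H<90)&(S>90)),('white',(S<50)&(V>120))):
    m=m&z&B
    k,L=cv2.connectedComponents(m.astype(np.uint8))
    for i in range(1,k):
        p=P[L==i]
        if len(p)>60: print(n,len(p),'mid',np.round((np.percentile(p,2,0)+np.percentile(p,98,0))/2,4),'ext',np.round(np.percentile(p,98,0)-np.percentile(p,2,0),3))
E
python3 g.py .678 .120 .145
```

```text
red 513 mid [0.676  0.1013 0.1129] ext [0.019 0.01  0.005]
green 593 mid [0.669  0.0123 0.1124] ext [0.019 0.01  0.006]
white 550 mid [0.678  0.1272 0.1128] ext [0.02  0.01  0.006]
white 573 mid [0.671  0.0381 0.1126] ext [0.019 0.01  0.005]
t 12.32 pos [0.6629 0.0987 0.1869] F [ 0.2 -0.4  0.6] open mm 65.7 q [-0.19  0.8  -0.05  1.47  0.05  0.86 -1.9 ]
shift units [-0.0278 -0.0169  0.0524] turn units [-0.001   0.0005  0.0034]
```

Post and tab positions match the given sizes: 26 mm between centres, tops at 0.113. Grip centres are red (0.677, 0.119) and green (0.670, 0.030).

Request:
{"api": "apply_moves", "payload": {"series": [{"x": -0.026,"y": -0.017,"z": 0.01,"wx": -0.001,"wy": 0,"wz": 0.003,"fingers": 0.5},{"x": 0,"y": 0,"z": 0.03,"wx": 0,"wy": 0,"wz": 0,"fingers": 0.5},{"x": 0,"y": 0,"z": 0,"wx": 0,"wy": 0,"wz": 0,"fingers": 0.5},{"x": 0,"y": 0,"z": 0,"wx": 0,"wy": 0,"wz": 0,"fingers": 0.5}]}}

```text
clock: 12.82
tool_pos: [0.6795, 0.1128, 0.1567]
eef_rot: [-0.676, 0.737, -0.001, 0.001]
contact_force: [0.1, 0.4, 0.5]
opening: 0.748
```

```bash
python3 g.py .6774 .1192 .09
```

```text
t 12.82 pos [0.6795 0.1128 0.1567] F [0.1 0.4 0.5] open mm 65.8 q [-0.21  0.86 -0.04  1.43  0.05  0.84 -1.93]
shift units [-0.0077  0.0036  0.0833] turn units [-0.001  -0.0001 -0.0021]
```

Request:
{"api": "apply_moves", "payload": {"series": [{"x": -0.008,"y": 0.004,"z": 0.01,"wx": -0.001,"wy": 0,"wz": -0.002,"fingers": 0.5},{"x": 0,"y": 0,"z": 0.03,"wx": 0,"wy": 0,"wz": 0,"fingers": 0.5},{"x": 0,"y": 0,"z": 0.03,"wx": 0,"wy": 0,"wz": 0,"fingers": 0.5},{"x": 0,"y": 0,"z": 0,"wx": 0,"wy": 0,"wz": 0,"fingers": 0.5}]}}

```text
clock: 13.32
tool_pos: [0.6779, 0.1207, 0.1018]
eef_rot: [-0.678, 0.735, -0.001, 0.002]
contact_force: [-0.3, 0.0, 0.5]
opening: 0.75
```

```bash
python3 g.py .6774 .1192 .09
```

```text
t 13.32 pos [0.6779 0.1207 0.1018] F [-0.3  0.   0.5] open mm 66.0 q [-0.22  0.93 -0.04  1.47  0.05  0.74 -1.94]
shift units [0.002  0.0005 0.0148] turn units [-0.0012  0.0006  0.    ]
```

Request:
{"api": "apply_moves", "payload": {"series": [{"x": 0.002,"y": 0.0,"z": 0.015,"wx": -0.001,"wy": 0,"wz": 0,"fingers": 0.5},{"x": 0,"y": 0,"z": 0,"wx": 0,"wy": 0,"wz": 0,"fingers": 0.2},{"x": 0,"y": 0,"z": 0,"wx": 0,"wy": 0,"wz": 0,"fingers": -1},{"x": 0,"y": 0,"z": 0,"wx": 0,"wy": 0,"wz": 0,"fingers": -1},{"x": 0,"y": 0,"z": 0,"wx": 0,"wy": 0,"wz": 0,"fingers": -1},{"x": 0,"y": 0,"z": 0,"wx": 0,"wy": 0,"wz": 0,"fingers": -1},{"x": 0,"y": 0,"z": 0,"wx": 0,"wy": 0,"wz": 0,"fingers": -1},{"x": 0,"y": 0,"z": 0,"wx": 0,"wy": 0,"wz": 0,"fingers": -1}], "force": 25}}

```text
clock: 14.32
tool_pos: [0.6794, 0.1203, 0.0915]
eef_rot: [-0.679, 0.735, -0.0, 0.003]
contact_force: [1.7, 0.3, -2.7]
opening: 0.285
```

```bash
python3 g.py .6774 .1192 .09
```

```text
t 14.32 pos [0.6794 0.1203 0.0915] F [ 1.7  0.3 -2.7] open mm 25.1 q [-0.22  0.95 -0.05  1.47  0.05  0.72 -1.93]
shift units [0.0016 0.0023 0.0019] turn units [-0.0014  0.0012  0.0003]
```

The opening reads 25 mm (the 36 mm jar read 35), so the red catch is fully together. Hold briefly, release, lift and shift to green.

Request:
{"api": "apply_moves", "payload": {"series": [{"x": 0,"y": 0,"z": 0,"wx": 0,"wy": 0,"wz": 0,"fingers": -1},{"x": 0,"y": 0,"z": 0,"wx": 0,"wy": 0,"wz": 0,"fingers": -1},{"x": 0,"y": 0,"z": 0,"wx": 0,"wy": 0,"wz": 0,"fingers": 0.5},{"x": 0,"y": 0,"z": 0,"wx": 0,"wy": 0,"wz": 0,"fingers": 0.5},{"x": 0,"y": 0,"z": -0.03,"wx": 0,"wy": 0,"wz": 0,"fingers": 0.5},{"x": 0,"y": 0,"z": -0.04,"wx": 0,"wy": 0,"wz": 0,"fingers": 0.5},{"x": 0,"y": 0,"z": 0,"wx": 0,"wy": 0,"wz": 0,"fingers": 0.5}]}}

```text
clock: 15.2
tool_pos: [0.6797, 0.1198, 0.15]
eef_rot: [-0.678, 0.735, -0.001, 0.004]
contact_force: [-0.3, -0.2, -0.2]
opening: 0.749
```

```bash
python3 g.py .6704 .0302 .145
```

```text
t 15.2 pos [0.6797 0.1198 0.15  ] F [-0.3 -0.2 -0.2] open mm 65.9 q [-0.22  0.87 -0.05  1.44  0.05  0.83 -1.93]
shift units [0.1126 0.0026 0.0057] turn units [-0.0018  0.0014 -0.0001]
```

Request:
{"api": "apply_moves", "payload": {"series": [{"x": 0.04,"y": 0.001,"z": 0,"wx": -0.002,"wy": 0.001,"wz": 0,"fingers": 0.5},{"x": 0.04,"y": 0.001,"z": 0,"wx": 0,"wy": 0,"wz": 0,"fingers": 0.5},{"x": 0.015,"y": 0,"z": 0,"wx": 0,"wy": 0,"wz": 0,"fingers": 0.5},{"x": 0,"y": 0,"z": 0,"wx": 0,"wy": 0,"wz": 0,"fingers": 0.5},{"x": 0,"y": 0,"z": 0,"wx": 0,"wy": 0,"wz": 0,"fingers": 0.5}]}}

```text
clock: 15.82
tool_pos: [0.6702, 0.046, 0.1466]
eef_rot: [-0.679, 0.734, 0.003, -0.0]
contact_force: [-1.3, -0.4, 1.0]
opening: 0.75
```

```bash
python3 g.py .6704 .0302 .09
```

```text
t 15.82 pos [0.6702 0.046  0.1466] F [-1.3 -0.4  1. ] open mm 66.0 q [-0.1   0.86 -0.06  1.49  0.06  0.8  -1.83]
shift units [ 0.02   -0.0022  0.0706] turn units [0.0016 0.0013 0.001 ]
```

Request:
{"api": "apply_moves", "payload": {"series": [{"x": 0.02,"y": -0.002,"z": 0,"wx": 0.001,"wy": 0.001,"wz": 0.001,"fingers": 0.5},{"x": 0,"y": 0,"z": 0.01,"wx": 0,"wy": 0,"wz": 0,"fingers": 0.5},{"x": 0,"y": 0,"z": 0.02,"wx": 0,"wy": 0,"wz": 0,"fingers": 0.5},{"x": 0,"y": 0,"z": 0,"wx": 0,"wy": 0,"wz": 0,"fingers": 0.5}]}}

```text
clock: 16.32
tool_pos: [0.6701, 0.0319, 0.12]
eef_rot: [-0.679, 0.734, 0.002, -0.0]
contact_force: [-0.3, -0.4, 0.9]
opening: 0.75
```

```bash
python3 g.py .6704 .0302 .09
```

```text
t 16.32 pos [0.6701 0.0319 0.12  ] F [-0.3 -0.4  0.9] open mm 66.0 q [-0.08  0.89 -0.06  1.51  0.07  0.74 -1.82]
shift units [ 0.0022 -0.0006  0.0375] turn units [0.0009 0.0007 0.001 ]
```

Request:
{"api": "apply_moves", "payload": {"series": [{"x": 0.002,"y": 0,"z": 0.02,"wx": 0.001,"wy": 0,"wz": 0.001,"fingers": 0.5},{"x": 0,"y": 0,"z": 0.02,"wx": 0,"wy": 0,"wz": 0,"fingers": 0.3},{"x": 0,"y": 0,"z": 0,"wx": 0,"wy": 0,"wz": 0,"fingers": 0},{"x": 0,"y": 0,"z": 0,"wx": 0,"wy": 0,"wz": 0,"fingers": -1},{"x": 0,"y": 0,"z": 0,"wx": 0,"wy": 0,"wz": 0,"fingers": -1},{"x": 0,"y": 0,"z": 0,"wx": 0,"wy": 0,"wz": 0,"fingers": -1},{"x": 0,"y": 0,"z": 0,"wx": 0,"wy": 0,"wz": 0,"fingers": -1},{"x": 0,"y": 0,"z": 0,"wx": 0,"wy": 0,"wz": 0,"fingers": -1}]}}

```text
clock: 17.32
tool_pos: [0.6698, 0.0307, 0.0851]
eef_rot: [-0.679, 0.735, 0.001, 0.001]
contact_force: [0.2, -0.1, -3.5]
opening: 0.286
```

```bash
python3 g.py .6704 .0302 .09
```

```text
t 17.32 pos [0.6698 0.0307 0.0851] F [ 0.2 -0.1 -3.5] open mm 25.2 q [-0.08  0.94 -0.06  1.53  0.07  0.68 -1.82]
shift units [ 0.0006 -0.0008 -0.0061] turn units [0.     0.0006 0.0003]
```

The green catch is home too, at 25 mm opening. Hold, release, lift, and move back towards the handle.

Request:
{"api": "apply_moves", "payload": {"series": [{"x": 0,"y": 0,"z": 0,"wx": 0,"wy": 0,"wz": 0,"fingers": -1},{"x": 0,"y": 0,"z": 0,"wx": 0,"wy": 0,"wz": 0,"fingers": -1},{"x": 0,"y": 0,"z": 0,"wx": 0,"wy": 0,"wz": 0,"fingers": 0.5},{"x": 0,"y": 0,"z": 0,"wx": 0,"wy": 0,"wz": 0,"fingers": 0.5},{"x": 0,"y": 0,"z": -0.04,"wx": 0,"wy": 0,"wz": 0,"fingers": 0.5},{"x": 0,"y": 0,"z": -0.05,"wx": 0,"wy": 0,"wz": 0,"fingers": 0.5},{"x": 0,"y": 0.03,"z": 0,"wx": 0,"wy": 0,"wz": 0,"fingers": 0.5},{"x": 0,"y": 0.04,"z": 0,"wx": 0,"wy": 0,"wz": 0,"fingers": 0.5}]}}

```text
clock: 18.32
tool_pos: [0.6163, 0.0357, 0.1611]
eef_rot: [-0.678, 0.735, -0.001, 0.004]
contact_force: [-0.8, 0.7, -0.7]
opening: 0.749
```

```bash
python3 g.py .6004 .0215 .145;  python3 - <<'E'
from h import *
im,d,M=snap('wrist','w4.png');P=pts(d,M);hsv=cv2.cvtColor(im,cv2.COLOR_RGB2HSV).astype(int);H,S,V=[hsv[...,i] for i in range(3)]
z=(P[...,2]>.108)&(P[...,2]<.121)
for n,m in (('red',((H<8)|(H>172))&(S>120)),('green',(H>45)&(H<90)&(S>90)),('white',(S<50)&(V>120)),('yel',(H>15)&(H<35)&(S>120))):
    m=m&(z if n!='yel' else (P[...,2]>.12)&(P[...,2]<.134))
    k,L=cv2.connectedComponents(m.astype(np.uint8))
    for i in range(1,k):
        p=P[L==i]
        if len(p)>60: print(n,len(p),'mid',np.round((np.percentile(p,2,0)+np.percentile(p,98,0))/2,4))
E
```

```text
t 18.32 pos [0.6163 0.0357 0.1611] F [-0.8  0.7 -0.7] open mm 65.9 q [-0.1   0.77 -0.06  1.67  0.06  0.69 -1.84]
shift units [0.0193 0.0185 0.0199] turn units [-0.0021  0.0015 -0.0002]
red 891 mid [0.6763 0.1109 0.112 ]
green 764 mid [0.6693 0.0217 0.1139]
white 935 mid [0.6777 0.1269 0.112 ]
white 781 mid [0.6706 0.0376 0.114 ]
yel 507 mid [0.6    0.0205 0.1239]
```

View pics/w4.png

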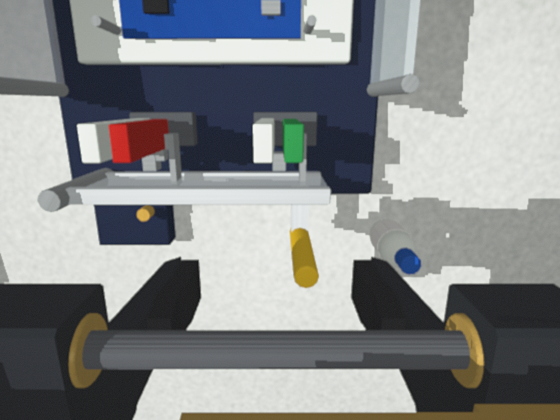

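Both tabs now sit 16 mm from their posts, down from 26, so both are drawn the full 10 mm. The handle top is at (305,275) in the picture, (0.600, 0.021) in the world. Move above it and pinch.

Request:
{"api": "apply_moves", "payload": {"series": [{"x": 0.019,"y": 0.014,"z": 0,"wx": -0.002,"wy": 0.001,"wz": 0,"fingers": 0.5},{"x": 0,"y": 0,"z": 0,"wx": 0,"wy": 0,"wz": 0,"fingers": 0.5},{"x": 0,"y": 0,"z": 0.01,"wx": 0,"wy": 0,"wz": 0,"fingers": 0.3},{"x": 0,"y": 0,"z": 0,"wx": 0,"wy": 0,"wz": 0,"fingers": 0.3}]}}

```text
clock: 18.88
tool_pos: [0.6001, 0.0237, 0.1537]
eef_rot: [-0.679, 0.734, 0.002, 0.0]
contact_force: [0.4, 0.4, 0.4]
opening: 0.65
```

```bash
python3 g.py .6002 .021 .095
```

```text
t 18.88 pos [0.6001 0.0237 0.1537] F [0.4 0.4 0.4] open mm 57.2 q [-0.08  0.76 -0.07  1.72  0.07  0.66 -1.83]
shift units [ 0.0036 -0.0006  0.0734] turn units [0.0009 0.001  0.0006]
```

Request:
{"api": "apply_moves", "payload": {"series": [{"x": 0.004,"y": 0,"z": 0.025,"wx": 0.001,"wy": 0.001,"wz": 0,"fingers": 0.3},{"x": 0,"y": 0,"z": 0.03,"wx": 0,"wy": 0,"wz": 0,"fingers": 0.3},{"x": 0,"y": 0,"z": 0.005,"wx": 0,"wy": 0,"wz": 0,"fingers": 0.3},{"x": 0,"y": 0,"z": 0,"wx": 0,"wy": 0,"wz": 0,"fingers": 0},{"x": 0,"y": 0,"z": 0,"wx": 0,"wy": 0,"wz": 0,"fingers": 0}]}}

```text
clock: 19.5
tool_pos: [0.6034, 0.0229, 0.1052]
eef_rot: [-0.68, 0.734, -0.001, 0.002]
contact_force: [-1.3, 0.3, 1.0]
opening: 0.505
```

```bash
python3 g.py .6002 .021 .095
```

```text
t 19.5 pos [0.6034 0.0229 0.1052] F [-1.3  0.3  1. ] open mm 44.4 q [-0.08  0.84 -0.06  1.75  0.08  0.56 -1.83]
shift units [0.0026 0.0038 0.0128] turn units [-0.0016  0.0007  0.0012]
```

Request:
{"api": "apply_moves", "payload": {"series": [{"x": 0.003,"y": 0.004,"z": 0.013,"wx": -0.001,"wy": 0,"wz": 0.001,"fingers": 0},{"x": 0,"y": 0,"z": 0,"wx": 0,"wy": 0,"wz": 0,"fingers": -1},{"x": 0,"y": 0,"z": 0,"wx": 0,"wy": 0,"wz": 0,"fingers": -1},{"x": 0,"y": 0,"z": 0,"wx": 0,"wy": 0,"wz": 0,"fingers": -1},{"x": 0,"y": 0,"z": 0,"wx": 0,"wy": 0,"wz": 0,"fingers": -1},{"x": 0,"y": 0,"z": 0,"wx": 0,"wy": 0,"wz": 0,"fingers": -1},{"x": 0,"y": 0,"z": 0,"wx": 0,"wy": 0,"wz": 0,"fingers": -1},{"x": 0,"y": 0,"z": 0,"wx": 0,"wy": 0,"wz": 0,"fingers": -1}], "force": 40}}

```text
clock: 20.5
tool_pos: [0.6007, 0.0207, 0.0955]
eef_rot: [-0.678, 0.735, -0.0, 0.002]
contact_force: [0.4, -0.7, -0.7]
opening: 0.143
```

```bash
python3 g.py .6002 .021 .095
cat > arc.py <<'E'
from h import *
from scipy.spatial.transform import Rotation as Ro
import sys
xf=np.array([.9968,-.08,0]);yf=np.array([.08,.9968,0]);hg=np.array([.6474,.1682,0])
s=get_state();p=np.array(s['tool_pos']);R=Ro.from_quat(s['eef_rot'])
d=p-hg;r=np.hypot(d[0],d[1]);a=np.arctan2(-d@xf,-d@yf)-np.arctan2(35,150)
print('t',round(float(s['clock']),2),'pos',np.round(p,4),'F',np.round(s['contact_force'],1),'open',round(88*float(s['opening']),1),'radius',round(r,4),'gate~',round(a,3),'q7',round(float(s['q'][6]),2))
prev=p
h=lambda a:hg+.15*(-yf*np.cos(a)-xf*np.sin(a))+.035*(-xf*np.cos(a)+yf*np.sin(a))
st=float(sys.argv[1])
for i in range(1,9):
    t=h(a+st*i);t[2]=.095 if i==1 else prev[2]
    print(round(a+st*i,2),np.round(R.inv().apply(t-prev)/.8,4)); prev=t
E
python3 arc.py .1
```

```text
t 20.5 pos [0.6007 0.0207 0.0955] F [ 0.4 -0.7 -0.7] open mm 12.6 q [-0.08  0.85 -0.06  1.76  0.08  0.53 -1.84]
shift units [-0.0003  0.0006  0.0006] turn units [-0.0012  0.0009  0.0001]
t 20.5 pos [0.6007 0.0207 0.0955] F [ 0.4 -0.7 -0.7] open 12.6 radius 0.1547 gate~ -0.003 q7 -1.84
0.1 [-0.0061  0.0183  0.0006]
0.2 [-0.0071  0.0179 -0.    ]
0.3 [-0.0088  0.0171 -0.    ]
0.4 [-0.0105  0.0161 -0.    ]
0.5 [-0.0121  0.015  -0.    ]
0.6 [-0.0135  0.0137 -0.    ]
0.7 [-0.0148  0.0123 -0.    ]
0.8 [-0.0159  0.0108  0.    ]
```

The handle is pinched at 12.6 mm, and the radius to the hinge is 0.1547 m against 0.154 expected. Start the swing.

Request:
{"api": "apply_moves", "payload": {"series": [{"x": -0.006,"y": 0.018,"z": 0,"wx": 0,"wy": 0,"wz": 0,"fingers": -1},{"x": -0.007,"y": 0.018,"z": 0,"wx": 0,"wy": 0,"wz": 0,"fingers": -1},{"x": -0.009,"y": 0.017,"z": 0,"wx": 0,"wy": 0,"wz": 0,"fingers": -1},{"x": -0.01,"y": 0.016,"z": 0,"wx": 0,"wy": 0,"wz": 0,"fingers": -1}]}}

```text
clock: 21.0
tool_pos: [0.5517, 0.0456, 0.0954]
eef_rot: [-0.674, 0.739, -0.006, 0.004]
contact_force: [3.1, -3.3, -1.8]
opening: 0.144
```

```bash
python3 arc.py .12
```

```text
t 21.0 pos [0.5517 0.0456 0.0954] F [ 3.1 -3.3 -1.8] open 12.7 radius 0.1555 gate~ 0.353 q7 -1.9
0.47 [-0.0152  0.0176  0.0002]
0.59 [-0.0158  0.0169 -0.0003]
0.71 [-0.0177  0.0149 -0.0002]
0.83 [-0.0193  0.0126 -0.0002]
0.95 [-0.0207  0.0102 -0.0002]
1.07 [-0.0218  0.0077 -0.0001]
1.19 [-0.0225  0.005  -0.0001]
1.31 [-0.023   0.0023 -0.0001]
```

Request:
{"api": "apply_moves", "payload": {"series": [{"x": -0.015,"y": 0.018,"z": 0,"wx": -0.002,"wy": 0,"wz": -0.003,"fingers": -1},{"x": -0.016,"y": 0.017,"z": 0,"wx": 0,"wy": 0,"wz": 0,"fingers": -1},{"x": -0.018,"y": 0.015,"z": 0,"wx": 0,"wy": 0,"wz": 0,"fingers": -1},{"x": -0.02,"y": 0.013,"z": 0,"wx": 0,"wy": 0,"wz": 0,"fingers": -1}]}}

```text
clock: 21.5
tool_pos: [0.5051, 0.0986, 0.0953]
eef_rot: [-0.674, 0.739, -0.008, -0.0]
contact_force: [3.9, -6.2, -3.9]
opening: 0.14
```

```bash
python3 arc.py .12
```

```text
t 21.5 pos [0.5051 0.0986 0.0953] F [ 3.9 -6.2 -3.9] open 12.3 radius 0.1584 gate~ 0.806 q7 -2.0
0.93 [-0.0233  0.0061  0.    ]
1.05 [-0.0216  0.0083 -0.0003]
1.17 [-0.0224  0.0056 -0.0003]
1.29 [-0.0229  0.0029 -0.0003]
1.41 [-0.0231  0.0001 -0.0003]
1.53 [-0.0229 -0.0026 -0.0002]
1.65 [-0.0225 -0.0053 -0.0002]
1.77 [-0.0217 -0.008  -0.0002]
```

Request:
{"api": "apply_moves", "payload": {"series": [{"x": -0.024,"y": 0.006,"z": 0,"wx": -0.003,"wy": 0,"wz": -0.002,"fingers": -1},{"x": -0.023,"y": 0.007,"z": 0,"wx": 0,"wy": 0,"wz": 0,"fingers": -1},{"x": -0.023,"y": 0.005,"z": 0,"wx": 0,"wy": 0,"wz": 0,"fingers": -1}]}}

```text
clock: 21.88
tool_pos: [0.487, 0.1502, 0.0952]
eef_rot: [-0.674, 0.739, -0.004, -0.013]
contact_force: [2.5, -5.5, 0.1]
opening: 0.146
```

```bash
python3 arc.py .1
```

```text
t 21.88 pos [0.487  0.1502 0.0952] F [ 2.5 -5.5  0.1] open 12.8 radius 0.1614 gate~ 1.15 q7 -2.07
1.25 [-0.0209 -0.0061 -0.0004]
1.35 [-0.0192  0.001  -0.0005]
1.45 [-0.0192 -0.0009 -0.0005]
1.55 [-0.019  -0.0028 -0.0005]
1.65 [-0.0187 -0.0047 -0.0005]
1.75 [-0.0181 -0.0065 -0.0005]
1.85 [-0.0174 -0.0083 -0.0005]
1.95 [-0.0164 -0.01   -0.0005]
```

Request:
{"api": "apply_moves", "payload": {"series": [{"x": -0.021,"y": -0.006,"z": 0,"wx": 0,"wy": 0,"wz": 0,"fingers": -1},{"x": -0.019,"y": -0.003,"z": 0,"wx": 0,"wy": 0,"wz": 0,"fingers": -1},{"x": 0,"y": 0,"z": 0,"wx": 0,"wy": 0,"wz": 0,"fingers": -1},{"x": 0,"y": 0,"z": 0,"wx": 0,"wy": 0,"wz": 0,"fingers": -1}]}}

```text
clock: 22.38
tool_pos: [0.4858, 0.1778, 0.0952]
eef_rot: [-0.674, 0.739, -0.002, -0.023]
contact_force: [3.7, -5.7, -3.4]
opening: 0.146
```

```bash
python3 arc.py .05; python3 g.py .4977 .2046 .095
```

```text
t 22.38 pos [0.4858 0.1778 0.0952] F [ 3.7 -5.7 -3.4] open 12.8 radius 0.1619 gate~ 1.321 q7 -2.11
1.37 [-0.0099 -0.0098 -0.0004]
1.42 [-0.0096 -0.0004 -0.0004]
1.47 [-0.0096 -0.0009 -0.0004]
1.52 [-0.0095 -0.0014 -0.0004]
1.57 [-0.0094 -0.0018 -0.0004]
1.62 [-0.0093 -0.0023 -0.0004]
1.67 [-0.0092 -0.0028 -0.0004]
1.72 [-0.0091 -0.0032 -0.0004]
t 22.38 pos [0.4858 0.1778 0.0952] F [ 3.7 -5.7 -3.4] open mm 12.8 q [-0.47  0.8   0.03  1.97 -0.    0.42 -2.11]
shift units [-0.0347 -0.0117 -0.0014] turn units [ 0.0091 -0.0119 -0.0036]
```

The gate is at about 1.32 rad. The tool has tilted slightly (0.05 rad) under load, so I'll correct that while moving on to about 1.5.

Request:
{"api": "apply_moves", "payload": {"series": [{"x": -0.012,"y": -0.006,"z": 0,"wx": 0.006,"wy": -0.008,"wz": -0.003,"fingers": -1},{"x": -0.012,"y": -0.006,"z": 0,"wx": 0.004,"wy": -0.006,"wz": 0,"fingers": -1},{"x": -0.012,"y": -0.003,"z": 0,"wx": 0,"wy": 0,"wz": 0,"fingers": -1},{"x": 0,"y": 0,"z": 0,"wx": 0,"wy": 0,"wz": 0,"fingers": -1}]}}

```text
clock: 22.88
tool_pos: [0.4884, 0.1981, 0.095]
eef_rot: [-0.676, 0.737, 0.003, -0.008]
contact_force: [5.0, -4.9, -1.2]
opening: 0.145
```

```bash
python3 arc.py .05; python3 g.py .4977 .2046 .095; python3 - <<'E'
from h import *
im,d,M=snap('top','t4.png')
cv2.imwrite('pics/t4c.png',cv2.resize(cv2.cvtColor(im,cv2.COLOR_RGB2BGR)[90:290,120:320],None,fx=3,fy=3,interpolation=cv2.INTER_CUBIC))
E
```

```text
t 22.88 pos [0.4884 0.1981 0.095 ] F [ 5.  -4.9 -1.2] open 12.8 radius 0.1617 gate~ 1.447 q7 -2.11
1.5 [-0.0086 -0.0108 -0.0002]
1.55 [-0.0095 -0.0017 -0.0001]
1.6 [-0.0094 -0.0022 -0.0001]
1.65 [-0.0093 -0.0026 -0.0001]
1.7 [-0.0091 -0.0031 -0.0001]
1.75 [-0.009  -0.0035 -0.0001]
1.8 [-0.0088 -0.004  -0.0001]
1.85 [-0.0086 -0.0044 -0.0001]
t 22.88 pos [0.4884 0.1981 0.095 ] F [ 5.  -4.9 -1.2] open mm 12.8 q [-0.48  0.8   0.01  1.96 -0.02  0.4  -2.11]
shift units [-0.0091 -0.0108 -0.0003] turn units [ 0.0052 -0.0025 -0.0016]
```

View pics/t4c.png

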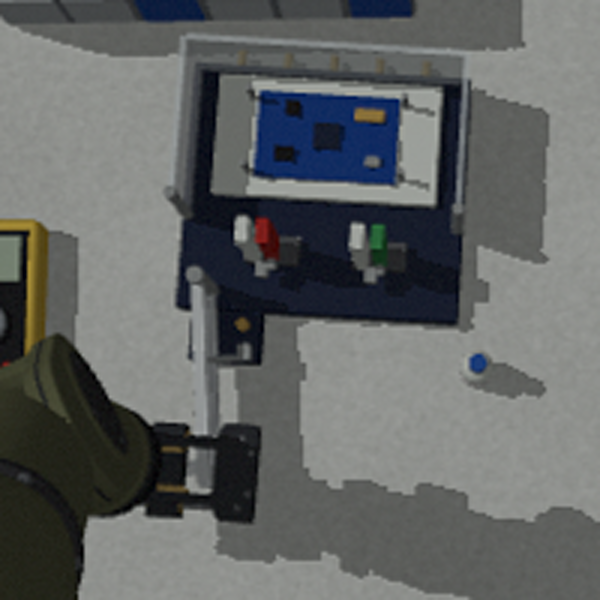

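The gate stands almost straight out, hinge at (197,273) to free end at (202,480), about 1.47 rad. The flux is in place and both catches are drawn. The TCP has crept about 7 mm outwards along the pads, so I'll bring it back inwards and settle.

Request:
{"api": "apply_moves", "payload": {"series": [{"x": -0.003,"y": -0.006,"z": 0,"wx": 0.004,"wy": -0.002,"wz": 0,"fingers": -1},{"x": -0.002,"y": -0.006,"z": 0,"wx": 0.002,"wy": 0,"wz": 0,"fingers": -1},{"x": -0.002,"y": -0.006,"z": 0,"wx": 0,"wy": 0,"wz": 0,"fingers": -1},{"x": 0,"y": 0,"z": 0,"wx": 0,"wy": 0,"wz": 0,"fingers": -1},{"x": 0,"y": 0,"z": 0,"wx": 0,"wy": 0,"wz": 0,"fingers": -1}]}}

```text
clock: 23.55
tool_pos: [0.4881, 0.1963, 0.095]
eef_rot: [-0.677, 0.736, 0.003, -0.013]
contact_force: [2.7, -5.7, -1.8]
opening: 0.145
```

```bash
python3 arc.py .05|head -1; python3 g.py .4977 .2046 .095|tail -1
```

```text
t 23.55 pos [0.4881 0.1963 0.095 ] F [ 2.7 -5.7 -1.8] open 12.8 radius 0.1618 gate~ 1.436 q7 -2.11
shift units [-0.0114 -0.0111 -0.0004] turn units [ 0.007  -0.0051 -0.0008]
```

Friction holds the post, and the grip is firm at 12.8 mm with a steady 6 N load. One small push forward, settle, then confirm everything before handing in.

Request:
{"api": "apply_moves", "payload": {"series": [{"x": -0.012,"y": -0.003,"z": 0,"wx": 0.005,"wy": -0.004,"wz": 0,"fingers": -1},{"x": -0.008,"y": 0,"z": 0,"wx": 0,"wy": 0,"wz": 0,"fingers": -1},{"x": 0,"y": 0,"z": 0,"wx": 0,"wy": 0,"wz": 0,"fingers": -1},{"x": 0,"y": 0,"z": 0,"wx": 0,"wy": 0,"wz": 0,"fingers": -1}]}}

```text
clock: 24.05
tool_pos: [0.4898, 0.2052, 0.0949]
eef_rot: [-0.675, 0.737, -0.001, -0.007]
contact_force: [0.8, -5.8, 0.6]
opening: 0.143
```

```bash
python3 arc.py .05|head -1; python3 - <<'E'
from h import *
im,d,M=snap('top','t5.png');P=pts(d,M)
def mid(z0,z1,b):
    m=(P[...,2]>z0)&(P[...,2]<z1);B=np.zeros_like(m);B[b[2]:b[3],b[0]:b[1]]=1;p=P[m&B]
    return len(p),np.round((np.percentile(p,3,0)+np.percentile(p,97,0))/2,4)
print('jar',mid(.07,.095,(360,412,205,260)));print('flux',mid(.02,.09,(265,295,198,225)));print('reel',mid(.025,.06,(420,455,240,275)));print('beaker',mid(.03,.1,(355,395,135,175)))
im0=np.load('t1.npz')['im'].astype(int);df=(abs(im.astype(int)-im0).max(2)>60)
for n,b in dict(meter=(98,140,158,228),tray=(405,462,152,220),driver=(65,115,230,310)).items(): print(n,'changed px',df[b[2]:b[3],b[0]:b[1]].sum())
E
python3 arc.py .05|head -1; python3 -c "
from h import *
print(np.round(get_state()['qd'],3))"
```

```text
t 24.05 pos [0.4898 0.2052 0.0949] F [ 0.8 -5.8  0.6] open 12.6 radius 0.1619 gate~ 1.492 q7 -2.13
jar (165, array([ 0.5284, -0.324 ,  0.0797]))
flux (109, array([ 0.575 , -0.0534,  0.0492]))
reel (399, array([ 0.4531, -0.4436,  0.0396]))
beaker (361, array([ 0.7119, -0.2977,  0.0579]))
meter changed px 245
tray changed px 0
driver changed px 3096
t 24.1 pos [0.4898 0.2051 0.0949] F [ 0.6 -5.5  1.4] open 12.6 radius 0.1619 gate~ 1.491 q7 -2.13
[ 0.001  0.002  0.    -0.002 -0.001  0.     0.   ]
```

```bash
python3 -c "
from h import *
print(finish_job())
s=get_state();print(s['clock'],s['tool_pos'],s['contact_force'])"; python3 arc.py .05|head -1
```

```text
the job is handed in; nothing more can be done
None
the job is handed in; nothing more can be done
the job is handed in; nothing more can be done
```

I put the jar on the mat, squeezed the red catch and then the green one, swung the gate open by its handle, and handed the job in while holding it. The clock stood at about 24 s of the 61 s allowed. The job reports no verdict.

**Last checks:**
- **Jar:** it stands released on the mat, about 5 mm off centre, with the cap top at the height expected for an upright jar.
- **Catches:** both tabs measured 16 mm from their posts, down from 26 mm, so both are drawn the full 10 mm.
- **Gate:** about 1.49 rad worked out from the tool position, against roughly 1.47 rad from a top view just before the final small push. It was still, with joint speeds under 0.002 rad/s.
- **Handle:** held at 40 N grip with a steady 6 N load.
- **Bystanders:** the flux, reel and beaker measured where they started, and the tray's image area had not changed.

**What did not fully check out:**
- **Meter and driver:** the arm or its shadow covered the driver and part of the meter in the last top view, so I could not confirm those two. Nothing was moved near them.
- **Handle radius:** it read 162 mm from the hinge at the end, against 154 mm expected. The post probably sits off-centre on the pads, or my hinge estimate is a few millimetres off. A correction inwards did not shift it.
- **Setting the jar down:** it pressed the mat with a brief 25 N before I eased off.

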